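# Load the specimen dish and click the carrier shut

### The job

Put the red specimen dish down in the nest of four blue pegs inside the open white carrier box, then swing the lid shut gently, and then tighten the blue cap on the lid clockwise until it clicks and slips. Stop after the first or second click: more than four clicks wears out its ratchet. Leave the other dishes and the things on the bench where they are.

Things in the scene. Friction and masses are not known exactly. Their poses are not given: they have to be found in the camera images.
- dish_red_mid (a point): Red specimen dish to load: clear closed round dish, 55 mm across, 16 mm high, with a red disc inside; loose, about 45 g, one of three alike dishes (the others green and amber). This point is its centre, 8 mm above its underside; z up.
- carrier: Carrier box, fixed, white, open on top: 150 x 150 x 42 mm outside, walls 5 mm, inner floor 6 mm above the bench. Origin: centre of its underside; z up, x points to the side where the lid is hinged.
- nest (a point): Centre of the nest on the carrier's inner floor: where the middle of the dish's underside goes. Axes as carrier. Four blue pegs (8 mm thick, 12 mm high, tapered tops) stand at +-24.5 mm in x and +-24.5 mm in y from it and leave the dish about 3 mm play; fingers fit between the pegs along the x or the y axis.
- lid_hinge (a point): Middle of the lid's hinge line, 42 mm above the bench, on the lid's underside; the hinge line runs along y of this frame. The lid (150 x 150 x 8 mm, white) lies along -x of this frame and its outer face looks along +z; the frame swings with the lid.
- lid_tab (a point): Middle of the outer face of the blue tab on the lid's free edge (26 x 34 mm, 8 mm thick), 162 mm from the hinge line; axes as lid_hinge. It is the place to push the lid shut.
- lid (a joint): Lid angle in rad: 0 shut, about 1.57 upright, about 1.75 leaning back away from the box. The hinge is stiff: the lid stays where it is left and needs about 3 to 5 N at the tab to move.
- cap_mid (a point): Blue ribbed round cap on the lid's outer face, 42 mm across, 28 mm high, 75 mm from the hinge line, on a grey collar (90 mm across, 12 mm high). This point is its centre, 14 mm above the collar; z is the cap's axis (the point does not turn with the cap). With the lid shut it is about 77 mm above the bench.
- cap_top (a point): Middle of the cap's top. Clockwise seen from above tightens: first easily (under 0.1 N m) by an unknown 0.6 to 2.2 rad until the hidden screw is home (nothing outside shows it); then the torque jumps to 0.3-0.9 N m and the cap slips, one click every 0.45 rad; at each click the torque falls to about zero for 0.1-0.25 rad, then rises again. Anticlockwise unscrews.
- dish_green: Bystander: dish like the red one, green disc inside; origin at the centre of its underside.
- dish_amber: Bystander: dish like the red one, amber disc inside; origin at the centre of its underside.
- tweezers: Bystander: steel tweezers lying flat, 130 mm long, 7 mm high; origin near its middle on the bench.
- bottle: Bystander: amber bottle, 48 mm across, 110 mm high; origin under its base.
- marker: Bystander: white marker pen with black top lying flat, 120 mm long, 13 mm thick; origin under its middle.
Not all that is in view belongs to the job. What is shaped like the part that bears dish_red_mid but black is not meant. Leave any brown look-alike of the carrier alone.

How it is judged:
By the outcome, as a careful person would: the job done as asked, in the order asked, and still so for the second after the job is handed in, with the robot touching nothing.
It also fails if it takes over 72 s, if anything falls off the work surface, if the arm or the gripper's body presses on something with over 40 N, if the wrist force passes 120 N, or if a joint passes its speed limit or range.

### The arm

A 6-joint arm with a two-finger parallel gripper is mounted at the origin on the work surface. World frame = base frame: x ahead of the robot, y to its left, z up, the work surface at z = 0. Lengths are in mm, angles in degrees, forces in N, time in s.
With the tool pointing down it reaches from about 300 to 850 mm from the base axis. Payload 4.2 kg.
Tool frame: the origin (TCP) lies midway between the tips of the shut fingers; the grasp point (between the pads) lies 19 mm behind it; z points along the fingers, y is the direction in which the jaws open and shut (so a half turn about z gives the same grasp; the last joint's range is limited). The gripper opens to 91 mm and grips with 3 to 60 N. Pads are 32 mm wide; open, the fingers measure 118 mm over their backs; the gripper's body (76 mm by 178 mm) begins 60 mm behind the grasp point.
Start: joints at [66.635, 18.312, 89.639, -0, 72.044, -1.146], TCP at [217.442, 532.32, 186.276] pointing down, gripper open.
Joint ranges: [-177.97, 177.97], [-48.28, 115.42], [12.27, 149.76], [-77.06, 257.06], [2.81, 150.46], [-146.56, 146.56]. Speed limits (degrees/s): [147.25, 147.25, 180, 180, 180, 180].

### API

Orientations are given as [roll, pitch, yaw] about the fixed x, y, z axes, in that order (R = Rz(yaw) Ry(pitch) Rx(roll)).
In Python, from workcell import env gives the robot as it stands.
- The arm moves only by the shell command python3 -m jog 'ROWS' [FORCE]. ROWS is JSON, a list of rows, each an object of numbers: "dx", "dy", "dz": the shift along the world's x, y, z in m; "wx", "wy", "wz": the turn, a rotation vector about the world's x, y, z in rad; "grip": the gripper's target within -1 to 1 (shut at 1, half-way at 0, fully open at -1). In form: [{"dx": .., "dy": .., "dz": .., "wx": .., "wy": .., "wz": .., "grip": ..}, ...]. A call has 1 to 10 rows; each row shifts and turns the commanded pose from where the row before left it; what a row does not reach is not made up. A row lasts 1/10 s, in which the tool goes at most 50 mm and 8.59 degrees, less where a joint would pass 70% of its speed; a pose out of reach is approached as far as the arm can. A call with a gripper value outside its range is refused whole. The fingers move at their own pace and stop on an object; FORCE is the grip in N (left out, the last holds). Time passes only in rows, so rows that do not move let the fingers close. It gives the time, the measured TCP pose, the force and the opening at its end, in the units of the state.
- env.state(): the state, without advancing time (a new reading comes with each control period).
- env.grab_frame(name): name is "side" or "top" or "wrist"; returns the picture (384x512x3 uint8, red, green, blue); there is no depth.
- env.get_calibration(name): a dict with "fx", "fy", "cx", "cy" (pixels), "R" (3x3) and "t" (3): a world point X has camera coordinates R X + t. Camera axes: x right, y down, z forward; pixel columns grow to the right and rows downward; lengths in mm; the calibration is good to about 2 mm. A picture is of the moment at which its call begins: read the wrist's pose just before it. get_calibration takes no time and is no camera call; for the wrist camera it gives the pose at the moment of the call.
- env.job_done(): hands the job in, once; it reports no verdict.
The state is a dict: "time_s": time; "qpos": joint angles; "qvel": joint speeds; "effort": joint torques, N m; "ee_pos": TCP position; "ee_rot": TCP orientation; "force": force on the tool from outside, world axes, zero at the start; "torque": the same for the moment, N m; "gripper_width": finger opening in mm.
Only numpy, scipy, OpenCV 4.12 (cv2) and the standard library are available. Lean on these libraries where they do the work, as an engineer would, in place of code of your own. Each camera call takes 0.05 s, during which the arm holds its last target. There are 200 camera calls.

## Working session

There is one attempt and no reset: what is moved stays moved. The work goes in short steps, Python scripts to look and compute and a shell command to move; the robot and the scene stay as the last step left them, time stands still between calls to the robot, and variables do not carry over. Pictures are saved under pics/ and viewed, about 8 in all and at most 12, crops included, and the job is handed in when it is done.

```bash
mkdir -p pics; ls; cat > h.py <<'E'
import numpy as np, cv2
from workcell import env
def save(n,f,crop=None,s=1):
    im=env.grab_frame(n)
    if crop: a,b,c,d=crop; im=im[b:d,a:c]
    if s!=1: im=cv2.resize(im,None,fx=s,fy=s,interpolation=cv2.INTER_CUBIC)
    cv2.imwrite('pics/'+f,im[...,::-1]); 
def pz(n,u,v,z,c=None):
    c=c or env.get_calibration(n); R=np.array(c['R']);t=np.array(c['t'])
    C=-R.T@t; d=R.T@np.array([(u-c['cx'])/c['fx'],(v-c['cy'])/c['fy'],1])
    return C+d*(z-C[2])/d[2]
def px(n,X):
    c=env.get_calibration(n); p=np.array(c['R'])@np.array(X)+c['t']
    return [c['fx']*p[0]/p[2]+c['cx'],c['fy']*p[1]/p[2]+c['cy']]
E
python3 - <<'E'
from h import *
a=env.grab_frame('top');b=env.grab_frame('side')
cv2.imwrite('pics/top.png',cv2.resize(a,(800,600))[...,::-1])
cv2.imwrite('pics/side.png',cv2.resize(b,(800,600))[...,::-1])
print(env.state())
for n in('top','side','wrist'):
    c=env.get_calibration(n);R=np.array(c['R']);print(n,c['fx'],-R.T@np.array(c['t']),R.round(2).tolist())
E
```

```text
pics
{'time_s': 0.1, 'qpos': array([ 6.66345348e+01,  1.83478681e+01,  8.96985441e+01, -1.81575917e-03,
        7.20441779e+01, -1.14631207e+00]), 'qvel': array([ 0.0320484 ,  0.00530964, -0.22105181,  0.01084101,  0.04416791,
        0.0550465 ]), 'effort': array([ 9.93294816e-04, -4.13327694e+01, -2.32508504e+01,  7.30670756e-02,
        4.21552069e-02, -6.73682575e-05]), 'ee_pos': array([217.25510586, 531.84755826, 185.51140109]), 'ee_rot': array([-1.79909393e+02, -8.62196982e-05,  1.57781408e+02]), 'force': array([-0.07185146, -0.19058618,  0.68011598]), 'torque': array([-0.01368829,  0.03041159, -0.01049006]), 'gripper_width': 91.11563940166788}
top 407.700205415353 [ 426.38667533    2.08158632 1011.0485203 ] [[-0.03, -1.0, 0.0], [-1.0, 0.03, -0.07], [0.07, -0.0, -1.0]]
side 482.1832849341502 [ 166.29799244 -773.28813954  871.5804458 ] [[0.92, -0.39, -0.02], [-0.28, -0.63, -0.72], [0.27, 0.67, -0.69]]
wrist 322.60865328481526 [146.53357067 562.13880539 383.55628553] [[0.38, 0.93, -0.0], [0.89, -0.36, 0.27], [0.25, -0.1, -0.96]]
```

View pics/top.png

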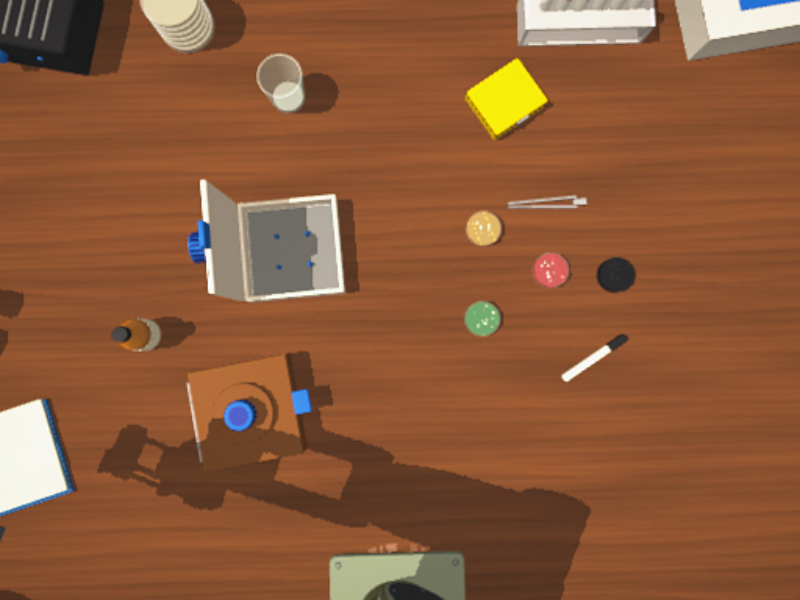

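View pics/side.png

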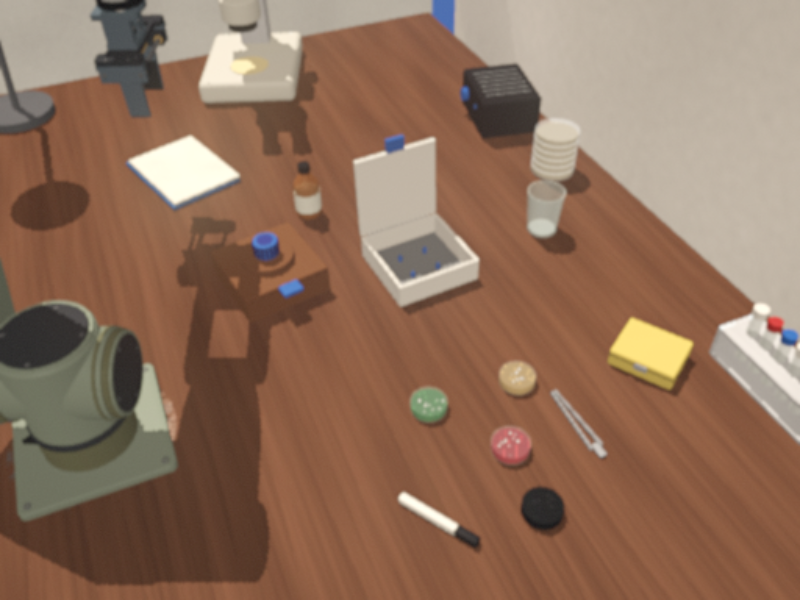

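Top view (800x600): the red dish is at (551,270), with green (483,318), amber (484,228) and black (616,274) around it. The white carrier is centred near (292,248). Its pegs are at (277,237), (307,234), (279,267) and (310,264), and the lid is on its left (+y) side. The brown look-alike is at (245,412).

```bash
python3 - <<'E'
from h import *
im=cv2.cvtColor(env.grab_frame('top'),cv2.COLOR_RGB2HSV)
def blobs(m,off=(0,0),mn=4):
    n,l,s,c=cv2.connectedComponentsWithStats(m.astype(np.uint8))
    return [(s[i,4],c[i]+off) for i in range(1,n) if s[i,4]>=mn]
r=im[140:210,330:380]; m=((r[...,0]<4)|(r[...,0]>172))&(r[...,1]>110)&(r[...,2]>130)
for a,c in blobs(m,(330,140),40): print('red',a,c,pz('top',*c,10))
r=im[140:180,165:210]; m=(abs(r[...,0].astype(int)-112)<14)&(r[...,1]>110)
P=[]
for a,c in blobs(m,(165,140),2): 
    X=pz('top',*c,16);P.append(X);print('peg',a,c,X)
print('nest',np.mean(P,0))
for u,v in((335,195),(344,292),(240,203),(247,300)): print('corner',pz('top',u*.64,v*.64,42))
for n,u,v in (('green',483,318),('amber',484,228),('black',616,274)):print(n,pz('top',u*.64,v*.64,10))
E
```

```text
red 325 [351.96615385 172.63076923] [ 532.89206824 -255.00519772   10.        ]
peg 8 [196.125 148.875] [600.93132786 127.92227438  16.        ]
peg 6 [176.83333333 150.83333333] [597.28132151 175.47899198  16.        ]
peg 7 [198.         168.71428571] [551.64850875 124.14840598  16.        ]
peg 6 [178.  170.5] [548.50242831 173.27666022  16.        ]
nest [574.59089661 150.20658314  16.        ]
corner [653.78989487  79.64753618  42.        ]
corner [503.45653976  68.91315777  42.        ]
corner [645.03655976 226.13252968  42.        ]
corner [495.04651216 216.9068979   42.        ]
green [ 459.37576659 -146.43828541   10.        ]
amber [ 602.15829244 -153.17980642   10.        ]
black [ 523.43355507 -359.10442154   10.        ]
```

Nest is about (574.6, 150.2), with carrier x at a yaw of about 93.5°, so the jaws should open along world x at tool yaw 93.5°. Moving above the red dish.

```bash
python3 -m jog '[{"dx":0.0175,"dy":-0.0437,"wz":-0.0623,"grip":-1},{"dx":0.0175,"dy":-0.0437,"wz":-0.0623},{"dx":0.0175,"dy":-0.0437,"wz":-0.0623},{"dx":0.0175,"dy":-0.0437,"wz":-0.0623},{"dx":0.0175,"dy":-0.0437,"wz":-0.0623},{"dx":0.0175,"dy":-0.0437,"wz":-0.0623},{"dx":0.0175,"dy":-0.0437,"wz":-0.0623},{"dx":0.0175,"dy":-0.0437,"wz":-0.0623},{"dx":0.0175,"dy":-0.0437,"wz":-0.0623}]'
python3 -m jog '[{"dx":0.0175,"dy":-0.0437,"wz":-0.0623},{"dx":0.0175,"dy":-0.0437,"wz":-0.0623},{"dx":0.0175,"dy":-0.0437,"wz":-0.0623},{"dx":0.0175,"dy":-0.0437,"wz":-0.0623},{"dx":0.0175,"dy":-0.0437,"wz":-0.0623},{"dx":0.0175,"dy":-0.0437,"wz":-0.0623},{"dx":0.0175,"dy":-0.0437,"wz":-0.0623},{"dx":0.0175,"dy":-0.0437,"wz":-0.0623},{"dx":0.0175,"dy":-0.0437,"wz":-0.0623},{"dx":0}]'
python3 - <<'E'
from h import *
s=env.state();print(s['ee_pos'],s['ee_rot'])
c=env.get_calibration('wrist');a=env.grab_frame('wrist')
cv2.imwrite('pics/w1.png',a[...,::-1]);im=cv2.cvtColor(a,cv2.COLOR_RGB2HSV)
m=((im[...,0]<4)|(im[...,0]>172))&(im[...,1]>110)&(im[...,2]>120)
n,l,st,ce=cv2.connectedComponentsWithStats(m.astype(np.uint8))
for i in range(1,n):
    if st[i,4]>300: print(st[i],ce[i],pz('wrist',*ce[i],10,c))
E
```

```text
[217.26453102 531.93259398 185.61480838] [-1.79924222e+02 -5.52278271e-04  1.57782737e+02]invalid input
invalid input
```

View pics/w1.png

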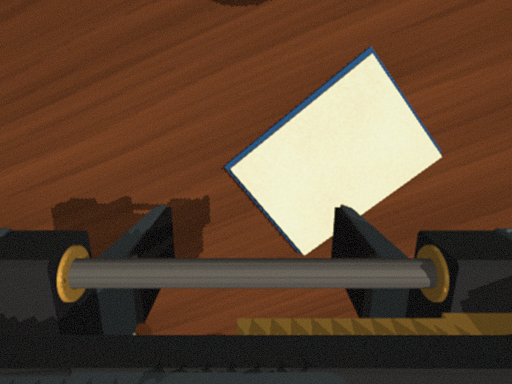

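The picture shows the wrist camera still at the start pose, with only a notebook in view. The moves were refused, so the rows probably need every key.

```bash
python3 -m jog '[{"dx":0.0175,"dy":-0.0437,"dz":0,"wx":0,"wy":0,"wz":-0.0623,"grip":-1},{"dx":0.0175,"dy":-0.0437,"dz":0,"wx":0,"wy":0,"wz":-0.0623,"grip":-1},{"dx":0.0175,"dy":-0.0437,"dz":0,"wx":0,"wy":0,"wz":-0.0623,"grip":-1},{"dx":0.0175,"dy":-0.0437,"dz":0,"wx":0,"wy":0,"wz":-0.0623,"grip":-1},{"dx":0.0175,"dy":-0.0437,"dz":0,"wx":0,"wy":0,"wz":-0.0623,"grip":-1},{"dx":0.0175,"dy":-0.0437,"dz":0,"wx":0,"wy":0,"wz":-0.0623,"grip":-1},{"dx":0.0175,"dy":-0.0437,"dz":0,"wx":0,"wy":0,"wz":-0.0623,"grip":-1},{"dx":0.0175,"dy":-0.0437,"dz":0,"wx":0,"wy":0,"wz":-0.0623,"grip":-1},{"dx":0.0175,"dy":-0.0437,"dz":0,"wx":0,"wy":0,"wz":-0.0623,"grip":-1}]' && python3 -m jog '[{"dx":0.0175,"dy":-0.0437,"dz":0,"wx":0,"wy":0,"wz":-0.0623,"grip":-1},{"dx":0.0175,"dy":-0.0437,"dz":0,"wx":0,"wy":0,"wz":-0.0623,"grip":-1},{"dx":0.0175,"dy":-0.0437,"dz":0,"wx":0,"wy":0,"wz":-0.0623,"grip":-1},{"dx":0.0175,"dy":-0.0437,"dz":0,"wx":0,"wy":0,"wz":-0.0623,"grip":-1},{"dx":0.0175,"dy":-0.0437,"dz":0,"wx":0,"wy":0,"wz":-0.0623,"grip":-1},{"dx":0.0175,"dy":-0.0437,"dz":0,"wx":0,"wy":0,"wz":-0.0623,"grip":-1},{"dx":0.0175,"dy":-0.0437,"dz":0,"wx":0,"wy":0,"wz":-0.0623,"grip":-1},{"dx":0.0175,"dy":-0.0437,"dz":0,"wx":0,"wy":0,"wz":-0.0623,"grip":-1},{"dx":0.0175,"dy":-0.0437,"dz":0,"wx":0,"wy":0,"wz":-0.0623,"grip":-1},{"dx":0,"dy":0,"dz":0,"wx":0,"wy":0,"wz":0,"grip":-1}]'
cat > red.py <<'E'
from h import *
s=env.state();print(s['time_s'],s['ee_pos'],s['ee_rot'])
c=env.get_calibration('wrist');a=env.grab_frame('wrist')
cv2.imwrite('pics/w2.png',a[...,::-1]);im=cv2.cvtColor(a,cv2.COLOR_RGB2HSV)
m=((im[...,0]<4)|(im[...,0]>172))&(im[...,1]>110)&(im[...,2]>120)
n,l,st,ce=cv2.connectedComponentsWithStats(m.astype(np.uint8))
for i in range(1,n):
    if st[i,4]>300: print(st[i],ce[i],pz('wrist',*ce[i],10,c))
E
python3 red.py
```

```text
time_s: 1.1
ee_pos: [375.2, 137.2, 186.4]
ee_rot: [180.0, 0.0, 125.5]
force: [1.3, 0.3, -0.2]
gripper_width: 91.4
time_s: 2.1
ee_pos: [534.0, -259.4, 185.1]
ee_rot: [180.0, 0.1, 93.2]
force: [-0.9, 1.5, -0.6]
gripper_width: 91.5
2.1 [ 533.96599682 -259.37441862  185.09953313] [1.79969025e+02 1.24125526e-01 9.32409161e+01]
[ 232  136   44   44 1349] [253.29355078 158.11564122] [ 534.32516272 -253.57615891   10.        ]
```

```bash
python3 -m jog '[{"dx":0,"dy":0,"dz":-0.03,"wx":0,"wy":0,"wz":0,"grip":-1},{"dx":0,"dy":0,"dz":-0.03,"wx":0,"wy":0,"wz":0,"grip":-1},{"dx":0,"dy":0,"dz":-0.03,"wx":0,"wy":0,"wz":0,"grip":-1},{"dx":0,"dy":0,"dz":-0.03,"wx":0,"wy":0,"wz":0,"grip":-1},{"dx":0,"dy":0,"dz":-0.02,"wx":0,"wy":0,"wz":0,"grip":-1},{"dx":0,"dy":0,"dz":0,"wx":0,"wy":0,"wz":0,"grip":-1},{"dx":0,"dy":0,"dz":0,"wx":0,"wy":0,"wz":0,"grip":-1}]'; python3 red.py
```

```text
time_s: 2.85
ee_pos: [532.4, -253.4, 46.8]
ee_rot: [180.0, -0.0, 93.6]
force: [-0.2, -1.2, 0.8]
gripper_width: 91.1
2.85 [ 532.43006176 -253.41350398   46.8240252 ] [ 1.79996853e+02 -1.43169791e-02  9.35895571e+01]
[ 222  166   68   68 3347] [255.28742157 199.7152674 ] [ 534.28522847 -253.0407832    10.        ]
```

```bash
python3 -m jog '[{"dx":0.002,"dy":0,"dz":-0.02,"wx":0,"wy":0,"wz":0,"grip":-1},{"dx":0,"dy":0,"dz":-0.015,"wx":0,"wy":0,"wz":0,"grip":-1},{"dx":0,"dy":0,"dz":-0.008,"wx":0,"wy":0,"wz":0,"grip":-1},{"dx":0,"dy":0,"dz":0,"wx":0,"wy":0,"wz":0,"grip":-1},{"dx":0,"dy":0,"dz":0,"wx":0,"wy":0,"wz":0,"grip":0.3}]' 12 && python3 -m jog '[{"dx":0,"dy":0,"dz":0,"wx":0,"wy":0,"wz":0,"grip":1},{"dx":0,"dy":0,"dz":0,"wx":0,"wy":0,"wz":0,"grip":1},{"dx":0,"dy":0,"dz":0,"wx":0,"wy":0,"wz":0,"grip":1},{"dx":0,"dy":0,"dz":0,"wx":0,"wy":0,"wz":0,"grip":1},{"dx":0,"dy":0,"dz":0,"wx":0,"wy":0,"wz":0,"grip":1},{"dx":0,"dy":0,"dz":0,"wx":0,"wy":0,"wz":0,"grip":1}]' 12 
```

```text
time_s: 3.4
ee_pos: [535.2, -254.5, 4.4]
ee_rot: [179.9, 0.1, 93.5]
force: [0.5, -0.3, -0.5]
gripper_width: 85.5
time_s: 4.0
ee_pos: [534.4, -254.3, 3.3]
ee_rot: [180.0, 0.0, 93.5]
force: [0.4, 0.5, -0.5]
gripper_width: 38.2
```

```bash
python3 red.py; python3 -c "
from h import *
print(env.state()['gripper_width'])"
```

```text
4.0 [ 534.44541372 -254.29239447    3.30921976] [1.79993959e+02 1.78132297e-03 9.35309924e+01]
[ 215  178   76   81 4546] [252.76528817 218.85987681] [ 534.2277873  -252.49001235   10.        ]
34.35460273949435
```

View pics/w2.png

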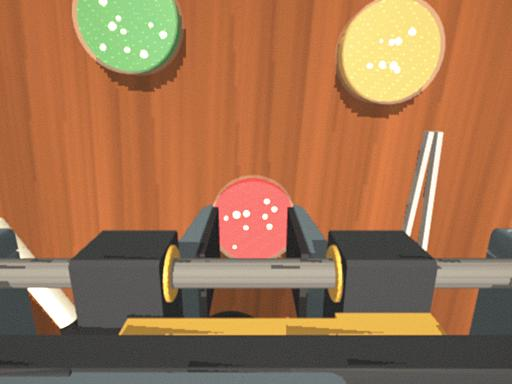

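The fingers straddle the red disc at (253,219), but the width reading is falling below 55 mm. I'll wait one row and recheck.

```bash
python3 -m jog '[{"dx":0,"dy":0,"dz":0,"wx":0,"wy":0,"wz":0,"grip":1},{"dx":0,"dy":0,"dz":0,"wx":0,"wy":0,"wz":0,"grip":1}]' 12; python3 red.py; python3 - <<'E'
from h import *
a=cv2.imread('pics/w2.png')[150:300,150:360];cv2.imwrite('pics/w3.png',cv2.resize(a,None,fx=3,fy=3))
E
```

```text
time_s: 4.25
ee_pos: [534.4, -254.3, 3.2]
ee_rot: [180.0, -0.0, 93.5]
force: [0.6, -0.5, -0.4]
gripper_width: 18.0
4.25 [ 534.42551817 -254.2792935     3.22036419] [ 1.79999611e+02 -1.99853133e-03  9.35311704e+01]
[ 212  178   83   81 3229] [252.69681016 213.77237535] [ 533.97009302 -249.04120713   10.        ]
```

View pics/w3.png

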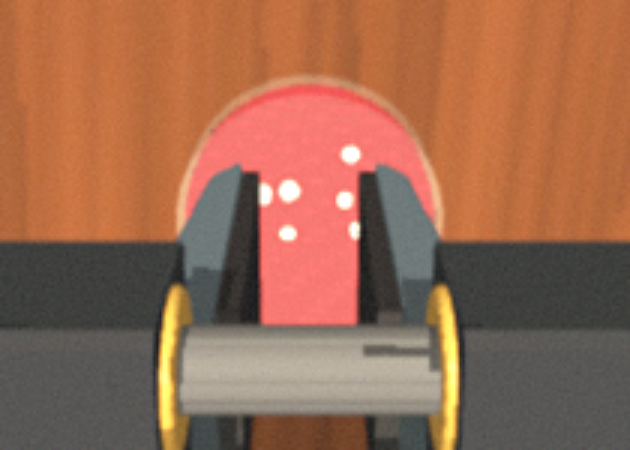

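The fingers seem to be closing above the dish, which hasn't moved. I'll work out the real height of the tips from the picture.

```bash
python3 - <<'E'
from h import *
s=env.state();print(s['gripper_width'],s['ee_pos'],s['force'])
from scipy.spatial.transform import Rotation as Ro
R=Ro.from_euler('xyz',s['ee_rot'],degrees=True).as_matrix()
for w in (18,20):
  for dz in(0,-10,-20,-30):
    for sx in(-16,16):
      print(w,dz,sx,[np.round(px('wrist',s['ee_pos']+R@[sx,sy*w/2,dz]),1) for sy in(-1,1)])
E
```

```text
14.066987375271863 [ 534.4329842  -254.2611732     3.26566769] [ 0.62646277  0.09906493 -0.14481839]
18 0 -16 [array([239.5, 240. ]), array([266.4, 240. ])]
18 0 16 [array([238.9, 194.3]), array([266.9, 194.3])]
18 -10 -16 [array([238.8, 246.8]), array([267. , 246.8])]
18 -10 16 [array([238.2, 199.2]), array([267.6, 199.2])]
18 -20 -16 [array([238.2, 254.2]), array([267.7, 254.2])]
18 -20 16 [array([237.5, 204.5]), array([268.4, 204.5])]
18 -30 -16 [array([237.4, 262.4]), array([268.5, 262.4])]
18 -30 16 [array([236.7, 210.4]), array([269.2, 210.4])]
20 0 -16 [array([238., 240.]), array([267.9, 240. ])]
20 0 16 [array([237.3, 194.3]), array([268.5, 194.3])]
20 -10 -16 [array([237.3, 246.8]), array([268.6, 246.8])]
20 -10 16 [array([236.6, 199.2]), array([269.2, 199.2])]
20 -20 -16 [array([236.5, 254.2]), array([269.3, 254.2])]
20 -20 16 [array([235.8, 204.5]), array([270.1, 204.5])]
20 -30 -16 [array([235.7, 262.4]), array([270.2, 262.4])]
20 -30 16 [array([234.9, 210.4]), array([271. , 210.4])]
```

```bash
python3 -m jog '[{"dx":0,"dy":0,"dz":0,"wx":0,"wy":0,"wz":0,"grip":-1},{"dx":0,"dy":0,"dz":0,"wx":0,"wy":0,"wz":0,"grip":-1},{"dx":0,"dy":0,"dz":0,"wx":0,"wy":0,"wz":0,"grip":-1},{"dx":0,"dy":0,"dz":0,"wx":0,"wy":0,"wz":0,"grip":-1},{"dx":0,"dy":0,"dz":0,"wx":0,"wy":0,"wz":0,"grip":-1},{"dx":0,"dy":0,"dz":0,"wx":0,"wy":0,"wz":0,"grip":-1},{"dx":0,"dy":0,"dz":0,"wx":0,"wy":0,"wz":0,"grip":-1},{"dx":0,"dy":0,"dz":0,"wx":0,"wy":0,"wz":0,"grip":-1}]'
python3 - <<'E'
from h import *
p=env.state()['ee_pos'];u,v=np.round(px('side',p)).astype(int);print(u,v,px('side',p+[0,0,20]))
save('side','s2.png',(u-60,v-70,u+60,v+30),5)
E
```

```text
time_s: 5.1
ee_pos: [534.4, -254.3, 3.3]
ee_rot: [180.0, -0.0, 93.5]
force: [-0.5, 1.1, -0.3]
gripper_width: 75.4
326 286 [np.float64(327.00535409960645), np.float64(280.5609902617412)]
```

View pics/s2.png

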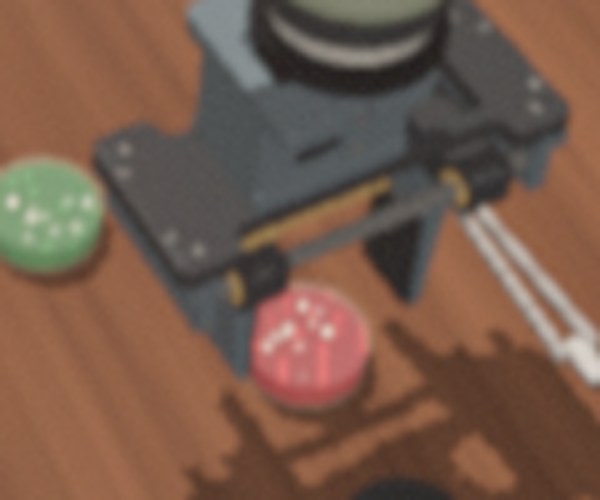

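The fingertips at (245,375) and (412,298) are clearly above the bench, so the tips are really about 20 mm behind the reported TCP. I'll come down by touch with the gripper open around the dish.

```bash
python3 -m jog '[{"dx":0,"dy":0,"dz":-0.006,"wx":0,"wy":0,"wz":0,"grip":-1},{"dx":0,"dy":0,"dz":-0.004,"wx":0,"wy":0,"wz":0,"grip":-1},{"dx":0,"dy":0,"dz":0,"wx":0,"wy":0,"wz":0,"grip":-1},{"dx":0,"dy":0,"dz":0,"wx":0,"wy":0,"wz":0,"grip":-1}]'; python3 -m jog '[{"dx":0,"dy":0,"dz":-0.003,"wx":0,"wy":0,"wz":0,"grip":-1},{"dx":0,"dy":0,"dz":0,"wx":0,"wy":0,"wz":0,"grip":-1}]'
```

```text
time_s: 5.55
ee_pos: [534.3, -254.2, -7.1]
ee_rot: [-180.0, -0.0, 93.5]
force: [-0.6, -0.1, 1.2]
gripper_width: 91.4
time_s: 5.75
ee_pos: [534.3, -254.2, -10.0]
ee_rot: [-180.0, -0.0, 93.5]
force: [-0.9, 0.7, 0.3]
gripper_width: 91.2
```

```bash
for i in 1 2 3 4; do :; done; python3 -m jog '[{"dx":0,"dy":0,"dz":-0.003,"wx":0,"wy":0,"wz":0,"grip":-1},{"dx":0,"dy":0,"dz":0,"wx":0,"wy":0,"wz":0,"grip":-1}]';python3 -m jog '[{"dx":0,"dy":0,"dz":-0.002,"wx":0,"wy":0,"wz":0,"grip":-1},{"dx":0,"dy":0,"dz":0,"wx":0,"wy":0,"wz":0,"grip":-1}]'
```

```text
time_s: 5.95
ee_pos: [534.2, -254.2, -13.1]
ee_rot: [-180.0, -0.0, 93.5]
force: [1.0, -0.1, 0.5]
gripper_width: 91.1
time_s: 6.15
ee_pos: [534.3, -254.2, -15.0]
ee_rot: [-180.0, -0.0, 93.5]
force: [0.7, -0.1, -1.1]
gripper_width: 91.4
```

```bash
python3 -m jog '[{"dx":0,"dy":0,"dz":0,"wx":0,"wy":0,"wz":0,"grip":1},{"dx":0,"dy":0,"dz":0,"wx":0,"wy":0,"wz":0,"grip":1},{"dx":0,"dy":0,"dz":0,"wx":0,"wy":0,"wz":0,"grip":1},{"dx":0,"dy":0,"dz":0,"wx":0,"wy":0,"wz":0,"grip":1},{"dx":0,"dy":0,"dz":0,"wx":0,"wy":0,"wz":0,"grip":1},{"dx":0,"dy":0,"dz":0,"wx":0,"wy":0,"wz":0,"grip":1}]' 15; python3 -m jog '[{"dx":0,"dy":0,"dz":0,"wx":0,"wy":0,"wz":0,"grip":1},{"dx":0,"dy":0,"dz":0,"wx":0,"wy":0,"wz":0,"grip":1}]'
```

```text
time_s: 6.75
ee_pos: [534.5, -254.3, -14.7]
ee_rot: [180.0, 0.0, 93.5]
force: [0.2, 0.6, -0.3]
gripper_width: 53.7
time_s: 6.95
ee_pos: [534.5, -254.3, -14.7]
ee_rot: [180.0, 0.0, 93.5]
force: [0.5, -0.2, 0.9]
gripper_width: 53.8
```

```bash
python3 -m jog '[{"dx":0,"dy":0,"dz":0.02,"wx":0,"wy":0,"wz":0,"grip":1},{"dx":0,"dy":0,"dz":0.03,"wx":0,"wy":0,"wz":0,"grip":1},{"dx":0,"dy":0,"dz":0.03,"wx":0,"wy":0,"wz":0,"grip":1},{"dx":0,"dy":0,"dz":0.02,"wx":0,"wy":0,"wz":0,"grip":1},{"dx":0,"dy":0,"dz":0,"wx":0,"wy":0,"wz":0,"grip":1}]'; python3 -m jog '[{"dx":0.004,"dy":0.03,"dz":0,"wx":0,"wy":0,"wz":0,"grip":1},{"dx":0.004,"dy":0.04,"dz":0,"wx":0,"wy":0,"wz":0,"grip":1},{"dx":0.004,"dy":0.045,"dz":0,"wx":0,"wy":0,"wz":0,"grip":1},{"dx":0.004,"dy":0.045,"dz":0,"wx":0,"wy":0,"wz":0,"grip":1},{"dx":0.004,"dy":0.045,"dz":0,"wx":0,"wy":0,"wz":0,"grip":1},{"dx":0.004,"dy":0.045,"dz":0,"wx":0,"wy":0,"wz":0,"grip":1},{"dx":0.004,"dy":0.045,"dz":0,"wx":0,"wy":0,"wz":0,"grip":1},{"dx":0.004,"dy":0.045,"dz":0,"wx":0,"wy":0,"wz":0,"grip":1},{"dx":0.004,"dy":0.04,"dz":0,"wx":0,"wy":0,"wz":0,"grip":1},{"dx":0.004,"dy":0.023,"dz":0,"wx":0,"wy":0,"wz":0,"grip":1}]';python3 -m jog '[{"dx":0,"dy":0,"dz":0,"wx":0,"wy":0,"wz":0,"grip":1},{"dx":0,"dy":0,"dz":0,"wx":0,"wy":0,"wz":0,"grip":1}]'
python3 - <<'E'
from h import *
s=env.state();print(s['ee_pos']);c=env.get_calibration('wrist');a=env.grab_frame('wrist')
cv2.imwrite('pics/w4.png',a[...,::-1])
d=np.array([-.061,.998,0]);e=np.array([.998,.061,0]);N=np.array([574.6,150.2,18])
for i in(-1,1):
  for j in(-1,1): print(i,j,np.round(px('wrist',N+24.5*(i*d+j*e)),1))
E
```

```text
time_s: 7.45
ee_pos: [536.4, -255.3, 88.3]
ee_rot: [179.7, 0.2, 93.5]
force: [-0.1, 1.2, -1.2]
gripper_width: 53.6
time_s: 8.45
ee_pos: [573.3, 151.6, 83.5]
ee_rot: [-179.9, -0.0, 93.7]
force: [-0.0, -0.8, 0.2]
gripper_width: 53.8
time_s: 8.65
ee_pos: [573.4, 148.5, 83.8]
ee_rot: [-179.8, 0.1, 93.6]
force: [-0.5, -0.4, -0.9]
gripper_width: 54.1
[573.3992634  148.4909711   83.75220428]
-1 -1 [226.3 213.6]
-1 1 [282.5 213.7]
1 -1 [225.  158.2]
1 1 [284.  158.3]
```

View pics/w4.png

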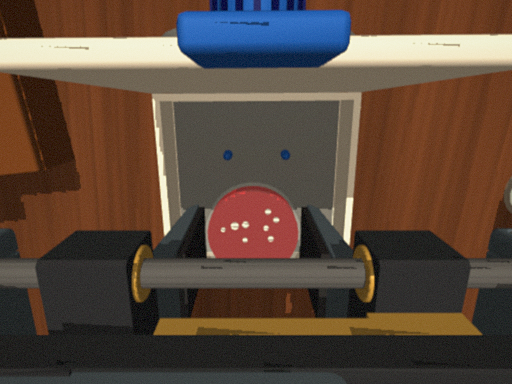

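Wrist view: far pegs at (228,155) and (285,155), predicted at (225,158) and (284,158). The dish in the grip is near (253,231). I'll compute the offset in this camera.

```bash
python3 - <<'E'
from h import *
a=cv2.imread('pics/w4.png');im=cv2.cvtColor(a,cv2.COLOR_BGR2HSV)
m=((im[...,0]<4)|(im[...,0]>172))&(im[...,1]>110)&(im[...,2]>100); m[:150]=0;
cs=cv2.findContours(m.astype(np.uint8),cv2.RETR_EXTERNAL,cv2.CHAIN_APPROX_NONE)[0];k=max(cs,key=cv2.contourArea)[:,0]
k=k[k[:,1]<225]; A=np.c_[2*k,np.ones(len(k))];x=np.linalg.lstsq(A,(k**2).sum(1),rcond=None)[0];print('circle',x[:2],np.sqrt(x[2]+x[0]**2+x[1]**2))
print('dish',pz('wrist',x[0],x[1],108.5), env.state()['ee_pos'])
m=(abs(im[...,0].astype(int)-112)<14)&(im[...,1]>110);m[:140]=0;m[175:]=0
n,l,s,c=cv2.connectedComponentsWithStats(m.astype(np.uint8))
for i in range(1,n):
  if s[i,4]>8: print(s[i],pz('wrist',*c[i],15))
E
```

```text
circle [252.42901909 229.35438552] 43.39814220338863
dish [573.14062719 150.09824542 108.5       ] [573.52273056 147.8245169   84.0795492 ]
[223 150   9  10  71] [550.22914011 175.68998447  15.        ]
[281 150   9   9  67] [598.31076125 179.07478017  15.        ]
```

```bash
python3 -m jog '[{"dx":0.002,"dy":0.002,"dz":-0.02,"wx":0,"wy":0,"wz":0,"grip":1},{"dx":0,"dy":0,"dz":-0.02,"wx":0,"wy":0,"wz":0,"grip":1},{"dx":0,"dy":0,"dz":-0.02,"wx":0,"wy":0,"wz":0,"grip":1},{"dx":0,"dy":0,"dz":-0.014,"wx":0,"wy":0,"wz":0,"grip":1},{"dx":0,"dy":0,"dz":0,"wx":0,"wy":0,"wz":0,"grip":1},{"dx":0,"dy":0,"dz":0,"wx":0,"wy":0,"wz":0,"grip":1}]'
cat > fit.py <<'E'
from h import *
s=env.state();c=env.get_calibration('wrist');a=env.grab_frame('wrist');z=s['ee_pos'][2]
cv2.imwrite('pics/w5.png',a[...,::-1]);im=cv2.cvtColor(a,cv2.COLOR_RGB2HSV)
m=((im[...,0]<4)|(im[...,0]>172))&(im[...,1]>110)&(im[...,2]>100); m[:150]=0;
cs=cv2.findContours(m.astype(np.uint8),cv2.RETR_EXTERNAL,cv2.CHAIN_APPROX_NONE)[0];k=max(cs,key=cv2.contourArea)[:,0]
k=k[k[:,1]<222]; A=np.c_[2*k,np.ones(len(k))];x=np.linalg.lstsq(A,(k**2).sum(1),rcond=None)[0]
print('dish px',x[:2],pz('wrist',x[0],x[1],z+24.5,c), s['ee_pos'],s['gripper_width'])
m=(abs(im[...,0].astype(int)-112)<14)&(im[...,1]>110);m[:110]=0;m[200:]=0
n,l,st,ce=cv2.connectedComponentsWithStats(m.astype(np.uint8))
for i in range(1,n):
  if st[i,4]>8: print(st[i],pz('wrist',*ce[i],15,c))
E
python3 fit.py
```

```text
time_s: 9.3
ee_pos: [576.4, 149.5, 11.3]
ee_rot: [-180.0, 0.0, 93.4]
force: [0.1, 0.1, -0.9]
gripper_width: 53.7
dish px [252.50404502 229.05337371] [576.02738192 152.03062355  35.79524183] [576.41761772 149.53278694  11.29524183] 53.74537062065097
[285 169  13  14 134] [597.98611884 180.07399092  15.        ]
[208 170  12  14 133] [550.31621646 176.69133472  15.        ]
```

View pics/w5.png

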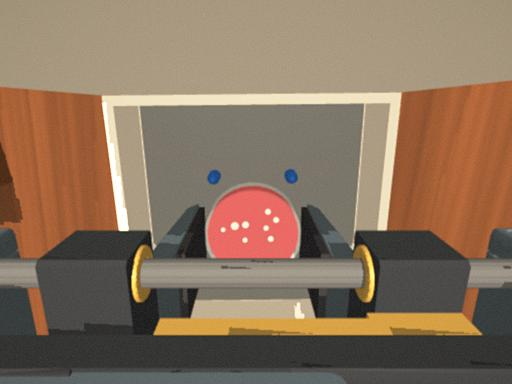

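Far pegs at (214,177) and (291,176) are level with the dish at (252.5,229), and only about +2 mm of y correction is needed. Lowering while watching the force.

```bash
python3 -m jog '[{"dx":0,"dy":0.002,"dz":0,"wx":0,"wy":0,"wz":0,"grip":1},{"dx":0,"dy":0,"dz":-0.005,"wx":0,"wy":0,"wz":0,"grip":1},{"dx":0,"dy":0,"dz":-0.004,"wx":0,"wy":0,"wz":0,"grip":1},{"dx":0,"dy":0,"dz":-0.003,"wx":0,"wy":0,"wz":0,"grip":1},{"dx":0,"dy":0,"dz":0,"wx":0,"wy":0,"wz":0,"grip":1}]';python3 -m jog '[{"dx":0,"dy":0,"dz":-0.003,"wx":0,"wy":0,"wz":0,"grip":1},{"dx":0,"dy":0,"dz":0,"wx":0,"wy":0,"wz":0,"grip":1}]';python3 -m jog '[{"dx":0,"dy":0,"dz":-0.002,"wx":0,"wy":0,"wz":0,"grip":1},{"dx":0,"dy":0,"dz":0,"wx":0,"wy":0,"wz":0,"grip":1}]'; python3 fit.py
```

```text
time_s: 9.85
ee_pos: [575.9, 152.7, -1.4]
ee_rot: [-179.9, 0.0, 93.5]
force: [-0.6, 0.1, -0.2]
gripper_width: 54.0
time_s: 10.05
ee_pos: [576.2, 152.7, -4.1]
ee_rot: [-180.0, 0.0, 93.5]
force: [0.3, 0.1, -1.2]
gripper_width: 53.5
time_s: 10.25
ee_pos: [576.3, 152.7, -5.9]
ee_rot: [-180.0, 0.0, 93.5]
force: [0.6, 0.6, 0.1]
gripper_width: 53.9
dish px [252.49251966 229.14306217] [575.90201814 155.11997382  18.58243271] [576.31058161 152.67538913  -5.91756729] 53.94158712281427
[204 181  14  16 165] [550.39896683 176.95078854  15.        ]
[287 181  14  15 164] [597.91589887 180.26751909  15.        ]
```

```bash
python3 -m jog '[{"dx":0,"dy":-0.001,"dz":-0.002,"wx":0,"wy":0,"wz":0,"grip":1},{"dx":0,"dy":0,"dz":0,"wx":0,"wy":0,"wz":0,"grip":1}]';python3 -m jog '[{"dx":0,"dy":0,"dz":-0.001,"wx":0,"wy":0,"wz":0,"grip":1},{"dx":0,"dy":0,"dz":0,"wx":0,"wy":0,"wz":0,"grip":1}]'
```

```text
time_s: 10.5
ee_pos: [576.3, 151.5, -7.9]
ee_rot: [-180.0, 0.0, 93.5]
force: [0.5, 0.4, -1.4]
gripper_width: 53.6
time_s: 10.7
ee_pos: [576.5, 151.7, -8.7]
ee_rot: [180.0, 0.0, 93.5]
force: [-0.8, -0.1, -0.3]
gripper_width: 53.6
```

```bash
python3 -m jog '[{"dx":0,"dy":0,"dz":-0.0008,"wx":0,"wy":0,"wz":0,"grip":1},{"dx":0,"dy":0,"dz":0,"wx":0,"wy":0,"wz":0,"grip":1}]';python3 -m jog '[{"dx":0,"dy":0,"dz":0,"wx":0,"wy":0,"wz":0,"grip":-0.55},{"dx":0,"dy":0,"dz":0,"wx":0,"wy":0,"wz":0,"grip":-0.55},{"dx":0,"dy":0,"dz":0,"wx":0,"wy":0,"wz":0,"grip":-0.55},{"dx":0,"dy":0,"dz":0,"wx":0,"wy":0,"wz":0,"grip":-0.55}]'; python3 -m jog '[{"dx":0,"dy":0,"dz":0.01,"wx":0,"wy":0,"wz":0,"grip":-0.55},{"dx":0,"dy":0,"dz":0.03,"wx":0,"wy":0,"wz":0,"grip":-0.55},{"dx":0,"dy":0,"dz":0.04,"wx":0,"wy":0,"wz":0,"grip":-0.55},{"dx":0,"dy":0,"dz":0.04,"wx":0,"wy":0,"wz":0,"grip":-0.55},{"dx":0,"dy":0,"dz":0,"wx":0,"wy":0,"wz":0,"grip":-0.55},{"dx":0,"dy":0,"dz":0,"wx":0,"wy":0,"wz":0,"grip":-0.55}]'; python3 -c "
from h import *
s=env.state();print(s['time_s'],s['ee_pos'])
env_c=env.get_calibration('wrist')
save('wrist','w6.png')
e=np.array([.998,.061,0]);d=np.array([-.061,.998,0]);N=np.array([575.7,154,18])
for i in(-1,1):
  for j in(-1,1): print(i,j,np.round(px('wrist',N+24.5*(i*d+j*e)),1))
"
```

```text
time_s: 10.9
ee_pos: [576.6, 151.7, -8.8]
ee_rot: [180.0, 0.0, 93.5]
force: [-0.9, -0.8, 5.8]
gripper_width: 54.0
time_s: 11.3
ee_pos: [576.4, 151.7, -9.7]
ee_rot: [-180.0, 0.0, 93.5]
force: [0.4, 0.7, -0.2]
gripper_width: 70.8
time_s: 11.9
ee_pos: [577.0, 151.8, 112.0]
ee_rot: [179.8, -0.0, 93.5]
force: [0.3, -0.2, -0.6]
gripper_width: 70.6
11.9 [576.95722341 151.84878919 111.99059605]
-1 -1 [227.  203.8]
-1 1 [278.6 203.8]
1 -1 [225.9 152.7]
1 1 [279.7 152.7]
```

View pics/w6.png

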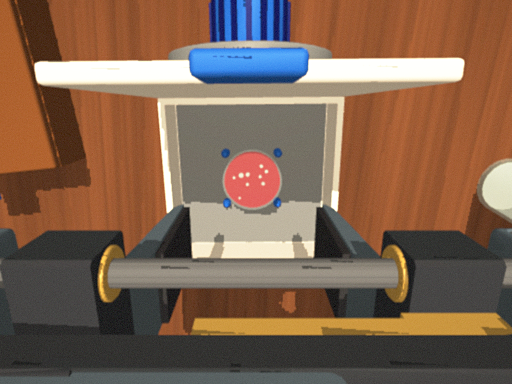

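The picture shows the red dish seated between all four pegs, (225,153), (278,153), (227,203) and (278,203), with contact felt at the floor. Next I shut the fingers, go over the lid and down behind the tab.

```bash
python3 -m jog '[{"dx":0,"dy":0,"dz":0.04,"wx":0,"wy":0,"wz":0,"grip":1},{"dx":0,"dy":0,"dz":0.04,"wx":0,"wy":0,"wz":0,"grip":1},{"dx":0,"dy":0,"dz":0.04,"wx":0,"wy":0,"wz":0,"grip":1},{"dx":-0.002,"dy":0.034,"dz":0,"wx":0,"wy":0,"wz":0,"grip":1},{"dx":-0.002,"dy":0.034,"dz":0,"wx":0,"wy":0,"wz":0,"grip":1},{"dx":-0.002,"dy":0.034,"dz":0,"wx":0,"wy":0,"wz":0,"grip":1},{"dx":-0.002,"dy":0.034,"dz":0,"wx":0,"wy":0,"wz":0,"grip":1},{"dx":-0.002,"dy":0.034,"dz":0,"wx":0,"wy":0,"wz":0,"grip":1},{"dx":0,"dy":0,"dz":0,"wx":0,"wy":0,"wz":0,"grip":1},{"dx":0,"dy":0,"dz":0,"wx":0,"wy":0,"wz":0,"grip":1}]'
python3 -m jog '[{"dx":0,"dy":0,"dz":-0.03,"wx":0,"wy":0,"wz":0,"grip":1},{"dx":0,"dy":0,"dz":-0.03,"wx":0,"wy":0,"wz":0,"grip":1},{"dx":0,"dy":0,"dz":-0.015,"wx":0,"wy":0,"wz":0,"grip":1},{"dx":0,"dy":0,"dz":0,"wx":0,"wy":0,"wz":0,"grip":1},{"dx":0,"dy":0,"dz":0,"wx":0,"wy":0,"wz":0,"grip":1}]'
python3 -m jog '[{"dx":0,"dy":-0.012,"dz":0,"wx":0,"wy":0,"wz":0,"grip":1},{"dx":0,"dy":-0.012,"dz":0,"wx":0,"wy":0,"wz":0,"grip":1},{"dx":0,"dy":0,"dz":0,"wx":0,"wy":0,"wz":0,"grip":1}]'
```

```text
time_s: 12.95
ee_pos: [565.6, 321.7, 228.3]
ee_rot: [-179.8, 0.1, 93.6]
force: [0.2, -1.3, 0.3]
gripper_width: 0.3
time_s: 13.45
ee_pos: [566.7, 320.7, 155.5]
ee_rot: [-180.0, 0.0, 93.5]
force: [0.8, 0.1, 1.3]
gripper_width: 0.4
time_s: 13.75
ee_pos: [566.8, 295.7, 156.6]
ee_rot: [179.9, 0.0, 93.4]
force: [0.4, 0.9, 0.0]
gripper_width: 0.8
```

```bash
python3 - <<'E'
from h import *
p=env.state()['ee_pos']
for n in('side','top'):
    u,v=np.round(px(n,p)).astype(int);print(n,u,v)
a=env.grab_frame('side');cv2.imwrite('pics/s3.png',cv2.resize(a[20:220,150:410],None,fx=3,fy=3,interpolation=cv2.INTER_CUBIC)[...,::-1])
E
```

```text
side 243 97
top 108 156
```

View pics/s3.png

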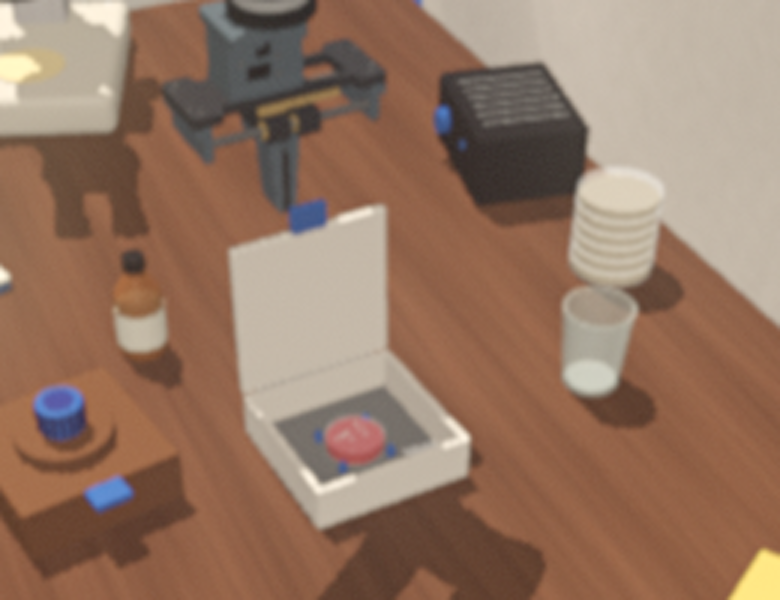

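The shut fingers' tip is at (282,205) in the crop, just behind the tab at (308,217). I'll go down a bit more and then push toward -y, watching the force.

```bash
python3 -m jog '[{"dx":0,"dy":0,"dz":-0.012,"wx":0,"wy":0,"wz":0,"grip":1},{"dx":0,"dy":-0.006,"dz":0,"wx":0,"wy":0,"wz":0,"grip":1},{"dx":0,"dy":-0.006,"dz":0,"wx":0,"wy":0,"wz":0,"grip":1},{"dx":0,"dy":-0.004,"dz":0,"wx":0,"wy":0,"wz":0,"grip":1}]'
python3 -m jog '[{"dx":0,"dy":-0.004,"dz":0,"wx":0,"wy":0,"wz":0,"grip":1},{"dx":0,"dy":-0.004,"dz":0,"wx":0,"wy":0,"wz":0,"grip":1}]'
python3 -m jog '[{"dx":0,"dy":-0.004,"dz":0,"wx":0,"wy":0,"wz":0,"grip":1},{"dx":0,"dy":-0.004,"dz":0,"wx":0,"wy":0,"wz":0,"grip":1}]'
python3 -m jog '[{"dx":0,"dy":-0.006,"dz":0,"wx":0,"wy":0,"wz":0,"grip":1},{"dx":0,"dy":-0.006,"dz":0,"wx":0,"wy":0,"wz":0,"grip":1}]'
```

```text
time_s: 14.2
ee_pos: [566.4, 281.2, 143.3]
ee_rot: [-180.0, 0.0, 93.5]
force: [0.3, -0.2, 0.2]
gripper_width: 0.6
time_s: 14.4
ee_pos: [566.6, 273.4, 143.7]
ee_rot: [180.0, -0.0, 93.5]
force: [0.3, 0.2, 0.2]
gripper_width: 0.5
time_s: 14.6
ee_pos: [566.5, 265.4, 143.6]
ee_rot: [180.0, -0.0, 93.5]
force: [-0.9, 0.2, -1.2]
gripper_width: 0.4
time_s: 14.8
ee_pos: [566.8, 254.1, 143.8]
ee_rot: [179.9, -0.1, 93.5]
force: [1.1, 2.2, 1.0]
gripper_width: 0.4
```

Contact at y of about 254. I'll raise to tab height and follow the tab's arc.

```bash
python3 -m jog '[{"dx":0,"dy":0,"dz":0.017,"wx":0,"wy":0,"wz":0,"grip":1},{"dx":0,"dy":0,"dz":0.017,"wx":0,"wy":0,"wz":0,"grip":1},{"dx":0,"dy":-0.007,"dz":0,"wx":0,"wy":0,"wz":0,"grip":1},{"dx":0.001,"dy":-0.014,"dz":0,"wx":0,"wy":0,"wz":0,"grip":1},{"dx":0.001,"dy":-0.014,"dz":-0.001,"wx":0,"wy":0,"wz":0,"grip":1}]'
python3 -m jog '[{"dx":0.001,"dy":-0.009,"dz":-0.002,"wx":0,"wy":0,"wz":0,"grip":1},{"dx":0.001,"dy":-0.009,"dz":-0.002,"wx":0,"wy":0,"wz":0,"grip":1},{"dx":0,"dy":-0.009,"dz":-0.002,"wx":0,"wy":0,"wz":0,"grip":1}]'
python3 -m jog '[{"dx":0.001,"dy":-0.009,"dz":-0.003,"wx":0,"wy":0,"wz":0,"grip":1},{"dx":0,"dy":-0.009,"dz":-0.003,"wx":0,"wy":0,"wz":0,"grip":1},{"dx":0.001,"dy":-0.008,"dz":-0.004,"wx":0,"wy":0,"wz":0,"grip":1}]'
```

```text
time_s: 15.3
ee_pos: [568.9, 218.1, 176.3]
ee_rot: [179.9, -0.0, 93.6]
force: [3.1, 3.8, 0.7]
gripper_width: 0.1
time_s: 15.6
ee_pos: [570.4, 190.8, 169.7]
ee_rot: [-180.0, -0.0, 93.5]
force: [1.3, 2.7, -0.6]
gripper_width: 0.7
time_s: 15.9
ee_pos: [571.7, 165.0, 159.8]
ee_rot: [-179.9, 0.0, 93.5]
force: [-0.8, 3.0, 0.4]
gripper_width: 0.3
```

```bash
python3 -m jog '[{"dx":0,"dy":-0.008,"dz":-0.005,"wx":0,"wy":0,"wz":0,"grip":1},{"dx":0.001,"dy":-0.008,"dz":-0.005,"wx":0,"wy":0,"wz":0,"grip":1},{"dx":0,"dy":-0.008,"dz":-0.005,"wx":0,"wy":0,"wz":0,"grip":1}]'
python3 -m jog '[{"dx":0.001,"dy":-0.007,"dz":-0.006,"wx":0,"wy":0,"wz":0,"grip":1},{"dx":0,"dy":-0.007,"dz":-0.006,"wx":0,"wy":0,"wz":0,"grip":1},{"dx":0,"dy":-0.006,"dz":-0.006,"wx":0,"wy":0,"wz":0,"grip":1}]'
python3 -m jog '[{"dx":0.001,"dy":-0.006,"dz":-0.007,"wx":0,"wy":0,"wz":0,"grip":1},{"dx":0,"dy":-0.006,"dz":-0.007,"wx":0,"wy":0,"wz":0,"grip":1},{"dx":0,"dy":-0.005,"dz":-0.008,"wx":0,"wy":0,"wz":0,"grip":1}]'
python3 -m jog '[{"dx":0.001,"dy":-0.005,"dz":-0.008,"wx":0,"wy":0,"wz":0,"grip":1},{"dx":0,"dy":-0.004,"dz":-0.008,"wx":0,"wy":0,"wz":0,"grip":1},{"dx":0,"dy":-0.004,"dz":-0.008,"wx":0,"wy":0,"wz":0,"grip":1}]'
```

```text
time_s: 16.2
ee_pos: [573.4, 141.1, 144.9]
ee_rot: [-180.0, 0.0, 93.5]
force: [0.2, 3.4, 0.3]
gripper_width: 0.4
time_s: 16.5
ee_pos: [574.7, 121.1, 127.0]
ee_rot: [180.0, 0.0, 93.5]
force: [-0.0, 2.0, 0.2]
gripper_width: 0.5
time_s: 16.8
ee_pos: [575.9, 104.0, 105.1]
ee_rot: [179.9, 0.0, 93.5]
force: [0.5, 0.5, 1.3]
gripper_width: 0.6
time_s: 17.1
ee_pos: [576.8, 91.1, 80.9]
ee_rot: [180.0, 0.0, 93.5]
force: [0.9, 0.7, 1.7]
gripper_width: 0.1
```

```bash
python3 -m jog '[{"dx":0,"dy":-0.003,"dz":-0.008,"wx":0,"wy":0,"wz":0,"grip":1},{"dx":0,"dy":-0.003,"dz":-0.008,"wx":0,"wy":0,"wz":0,"grip":1},{"dx":0,"dy":-0.002,"dz":-0.008,"wx":0,"wy":0,"wz":0,"grip":1}]'
python3 -m jog '[{"dx":0,"dy":-0.002,"dz":-0.006,"wx":0,"wy":0,"wz":0,"grip":1},{"dx":0,"dy":-0.001,"dz":-0.006,"wx":0,"wy":0,"wz":0,"grip":1}]'
python3 -m jog '[{"dx":0,"dy":-0.001,"dz":-0.005,"wx":0,"wy":0,"wz":0,"grip":1},{"dx":0,"dy":0,"dz":-0.003,"wx":0,"wy":0,"wz":0,"grip":1}]'
python3 - <<'E'
from h import *
im=cv2.cvtColor(env.grab_frame('side'),cv2.COLOR_RGB2HSV);m=(abs(im[...,0].astype(int)-112)<14)&(im[...,1]>120)
n,l,st,ce=cv2.connectedComponentsWithStats(m.astype(np.uint8))
for i in range(1,n):
  if st[i,4]>20 and 200<ce[i][0]<340: print(st[i],ce[i])
h=np.array([571,225,42.]);d=np.array([-.061,.998,0]);z=np.array([0,0,1])
for th in(0,.1,.2,.4): 
  r=-np.cos(th)*d+np.sin(th)*z;nn=np.sin(th)*d+np.cos(th)*z;print(th,px('side',h+162*r+8*nn),px('side',h+75*r+48*nn))
E
```

```text
time_s: 17.4
ee_pos: [576.7, 83.3, 56.9]
ee_rot: [180.0, 0.0, 93.5]
force: [1.8, -0.9, 2.1]
gripper_width: 0.5
time_s: 17.6
ee_pos: [576.4, 80.6, 44.9]
ee_rot: [-180.0, 0.0, 93.5]
force: [0.8, 0.1, 2.5]
gripper_width: 0.5
time_s: 17.8
ee_pos: [576.2, 79.5, 36.9]
ee_rot: [-180.0, 0.0, 93.5]
force: [0.2, -1.2, 1.2]
gripper_width: 0.5
[278   0  12  19 179] [284.16759777   7.24022346]
0 [np.float64(283.54104753633055), np.float64(175.8809302903175)] [np.float64(267.9438697188772), np.float64(145.10062671304166)]
0.1 [np.float64(283.3736808862578), np.float64(170.76246566159864)] [np.float64(267.03615816861526), np.float64(141.83871522218047)]
0.2 [np.float64(282.89692775554806), np.float64(165.2700932994573)] [np.float64(266.0051020342073), np.float64(138.5951331609821)]
0.4 [np.float64(281.0185115864236), np.float64(153.4284263695501)] [np.float64(263.6230266068792), np.float64(132.31787048328158)]
```

```bash
python3 -m jog '[{"dx":0,"dy":0,"dz":-0.004,"wx":0,"wy":0,"wz":0,"grip":1},{"dx":0,"dy":0,"dz":0,"wx":0,"wy":0,"wz":0,"grip":1}]'
python3 -m jog '[{"dx":0,"dy":0,"dz":-0.003,"wx":0,"wy":0,"wz":0,"grip":1},{"dx":0,"dy":0,"dz":0,"wx":0,"wy":0,"wz":0,"grip":1}]'
python3 -m jog '[{"dx":0,"dy":0,"dz":-0.002,"wx":0,"wy":0,"wz":0,"grip":1},{"dx":0,"dy":0,"dz":0,"wx":0,"wy":0,"wz":0,"grip":1}]'
```

```text
time_s: 18.05
ee_pos: [576.0, 79.7, 33.0]
ee_rot: [-179.9, 0.0, 93.5]
force: [-0.6, 0.1, -0.7]
gripper_width: 0.2
time_s: 18.25
ee_pos: [576.2, 79.8, 30.2]
ee_rot: [-180.0, -0.0, 93.5]
force: [0.1, -0.1, -0.3]
gripper_width: 0.1
time_s: 18.45
ee_pos: [576.4, 79.7, 28.3]
ee_rot: [-180.0, 0.0, 93.5]
force: [0.3, 0.2, 1.4]
gripper_width: 0.2
```

```bash
python3 -m jog '[{"dx":0,"dy":0,"dz":-0.002,"wx":0,"wy":0,"wz":0,"grip":1},{"dx":0,"dy":0,"dz":0,"wx":0,"wy":0,"wz":0,"grip":1}]'
python3 -m jog '[{"dx":0,"dy":0,"dz":-0.002,"wx":0,"wy":0,"wz":0,"grip":1},{"dx":0,"dy":0,"dz":0,"wx":0,"wy":0,"wz":0,"grip":1}]'
```

```text
time_s: 18.65
ee_pos: [576.4, 79.7, 26.3]
ee_rot: [180.0, -0.0, 93.5]
force: [0.2, 0.3, 0.6]
gripper_width: 0.8
time_s: 18.85
ee_pos: [576.4, 79.7, 24.2]
ee_rot: [-180.0, -0.0, 93.5]
force: [0.3, -0.2, 0.4]
gripper_width: 0.5
```

```bash
python3 - <<'E'
from h import *
a=env.grab_frame('top');im=cv2.cvtColor(a,cv2.COLOR_RGB2HSV);m=(abs(im[...,0].astype(int)-112)<14)&(im[...,1]>120)
n,l,st,ce=cv2.connectedComponentsWithStats(m.astype(np.uint8))
for i in range(1,n):
  if st[i,4]>5 and 80<ce[i][0]<300 and ce[i][1]<230: print(st[i],ce[i])
h=np.array([571,225,42.]);d=np.array([-.061,.998,0]);z=np.array([0,0,1])
for th in(0,.1,.2,.4,.8,1.2): 
  r=-np.cos(th)*d+np.sin(th)*z;nn=np.sin(th)*d+np.cos(th)*z;print(th,np.round(px('top',h+162*r+8*nn)),np.round(px('top',h+75*r+48*nn)))
b=env.grab_frame('wrist')
o=np.hstack([cv2.resize(a[90:240,100:260],(400,375),interpolation=cv2.INTER_CUBIC),cv2.resize(b,(400,375))])
cv2.imwrite('pics/c1.png',o[...,::-1])
E
```

```text
[176 151  13  14 158] [182.5443038  157.59493671]
0 [222. 154.] [182. 155.]
0.1 [220. 153.] [180. 154.]
0.2 [219. 152.] [176. 154.]
0.4 [213. 150.] [169. 154.]
0.8 [192. 148.] [153. 154.]
1.2 [162. 147.] [137. 155.]
```

View pics/c1.png

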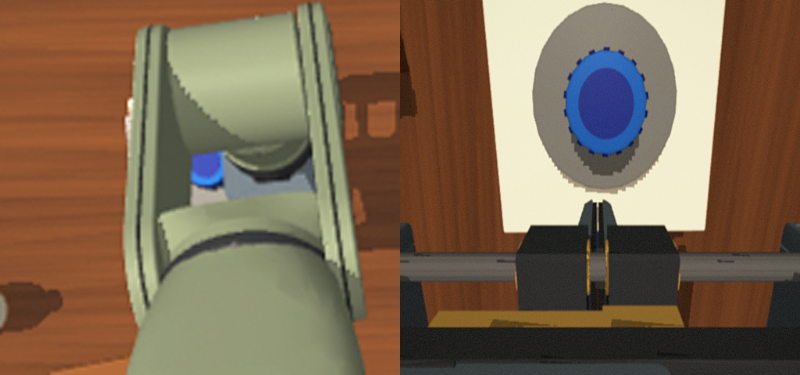

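The lid is close to shut: the cap sits near its shut position in the top view, and its free edge is at row 232 in the wrist view. I'll check the angle numerically and keep pressing down gently.

```bash
python3 - <<'E'
from h import *
d=np.array([-.061,.998,0]);z=np.array([0,0,1]);e=np.array([.998,.061,0])
h=np.array([571,225,42.])
for th in(0,.03,.06,.1,.15):
  r=-np.cos(th)*d+np.sin(th)*z;nn=np.sin(th)*d+np.cos(th)*z
  print(th,*[np.round(px('wrist',h+150*r+8*nn+s*75*e)) for s in(-1,1)],np.round(px('wrist',h+75*r+48*nn)),np.round(px('top',h+75*r+48*nn),1))
E
python3 -m jog '[{"dx":0,"dy":0,"dz":-0.002,"wx":0,"wy":0,"wz":0,"grip":1},{"dx":0,"dy":0,"dz":0,"wx":0,"wy":0,"wz":0,"grip":1}]'
python3 -m jog '[{"dx":0,"dy":0,"dz":-0.002,"wx":0,"wy":0,"wz":0,"grip":1},{"dx":0,"dy":0,"dz":0,"wx":0,"wy":0,"wz":0,"grip":1}]'
```

```text
0 [130. 241.] [388. 241.] [262. 114.] [182.3 154.6]
0.03 [127. 244.] [391. 244.] [262. 110.] [181.5 154.5]
0.06 [124. 247.] [394. 247.] [262. 106.] [180.7 154.4]
0.1 [120. 251.] [399. 251.] [263. 101.] [179.5 154.3]
0.15 [114. 255.] [406. 255.] [263.  93.] [178.  154.2]
time_s: 19.15
ee_pos: [576.5, 79.8, 23.0]
ee_rot: [180.0, -0.0, 93.5]
force: [-0.5, -0.5, 4.3]
gripper_width: 0.5
time_s: 19.35
ee_pos: [576.5, 79.8, 22.9]
ee_rot: [179.9, -0.0, 93.5]
force: [-5.1, -0.7, 16.5]
gripper_width: 0.6
```

Firm stop at 16.5 N and the free edge matches angle 0, so the lid is shut. It also puts the true tip about 27 mm behind the reported TCP. Next: rise, open, and go above the cap.

```bash
python3 -m jog '[{"dx":0,"dy":0,"dz":0.02,"wx":0,"wy":0,"wz":0,"grip":1},{"dx":0,"dy":0,"dz":0.035,"wx":0,"wy":0,"wz":0,"grip":1},{"dx":0,"dy":0,"dz":0.035,"wx":0,"wy":0,"wz":0,"grip":-1},{"dx":0,"dy":0.015,"dz":0,"wx":0,"wy":0,"wz":0,"grip":-1},{"dx":0,"dy":0.02,"dz":0,"wx":0,"wy":0,"wz":0,"grip":-1},{"dx":-0.001,"dy":0.02,"dz":0,"wx":0,"wy":0,"wz":0,"grip":-1},{"dx":-0.001,"dy":0.015,"dz":0,"wx":0,"wy":0,"wz":0,"grip":-1},{"dx":0,"dy":0,"dz":0,"wx":0,"wy":0,"wz":0,"grip":-1},{"dx":0,"dy":0,"dz":0,"wx":0,"wy":0,"wz":0,"grip":-1}]' 60
cat > cap.py <<'E'
from h import *
s=env.state();c=env.get_calibration('wrist');a=env.grab_frame('wrist')
im=cv2.cvtColor(a,cv2.COLOR_RGB2HSV);m=(abs(im[...,0].astype(int)-112)<14)&(im[...,1]>110)
n,l,st,ce=cv2.connectedComponentsWithStats(m.astype(np.uint8))
i=1+np.argmax(st[1:,4]);print(st[i],ce[i],pz('wrist',*ce[i],88,c),s['ee_pos'],s['ee_rot'],s['qpos'][5],s['gripper_width'])
b=env.grab_frame('top');im=cv2.cvtColor(b,cv2.COLOR_RGB2HSV);m=(abs(im[...,0].astype(int)-112)<14)&(im[...,1]>120)
n,l,st,ce=cv2.connectedComponentsWithStats(m.astype(np.uint8))
for i in range(1,n):
  if st[i,4]>5 and 160<ce[i][0]<300 and ce[i][1]<230: print('top',st[i],pz('top',*ce[i],88),pz('top',*ce[i],50))
cv2.imwrite('pics/w7.png',a[...,::-1])
E
python3 cap.py
```

```text
time_s: 20.25
ee_pos: [574.1, 149.7, 109.9]
ee_rot: [-180.0, 0.0, 93.6]
force: [-0.6, 0.1, 0.1]
gripper_width: 53.6
[ 227  168   59   63 2891] [255.6139744  199.53199585] [575.74244877 155.04822517  88.        ] [574.13661868 149.67063253 109.9280052 ] [-1.79953703e+02  3.84042057e-02  9.35814444e+01] 9.952501913587716 53.58880341718501
top [216 147  11  15 138] [574.90653537  62.51686176  88.        ] [581.02079107  65.00485715  50.        ]
```

```bash
python3 -m jog '[{"dx":0.0015,"dy":0.0035,"dz":0,"wx":0,"wy":0,"wz":0.14,"grip":-1},{"dx":0,"dy":0,"dz":0,"wx":0,"wy":0,"wz":0.14,"grip":-1},{"dx":0,"dy":0,"dz":0,"wx":0,"wy":0,"wz":0.14,"grip":-1},{"dx":0,"dy":0,"dz":0,"wx":0,"wy":0,"wz":0.14,"grip":-1},{"dx":0,"dy":0,"dz":0,"wx":0,"wy":0,"wz":0.14,"grip":-1},{"dx":0,"dy":0,"dz":0,"wx":0,"wy":0,"wz":0.14,"grip":-1},{"dx":0,"dy":0,"dz":0,"wx":0,"wy":0,"wz":0.14,"grip":-1},{"dx":0,"dy":0,"dz":0,"wx":0,"wy":0,"wz":0.14,"grip":-1}]'
python3 -m jog '[{"dx":0,"dy":0,"dz":0,"wx":0,"wy":0,"wz":0.14,"grip":-1},{"dx":0,"dy":0,"dz":0,"wx":0,"wy":0,"wz":0.14,"grip":-1},{"dx":0,"dy":0,"dz":0,"wx":0,"wy":0,"wz":0.14,"grip":-1},{"dx":0,"dy":0,"dz":0,"wx":0,"wy":0,"wz":0.14,"grip":-1},{"dx":0,"dy":0,"dz":0,"wx":0,"wy":0,"wz":0.14,"grip":-1},{"dx":0,"dy":0,"dz":0,"wx":0,"wy":0,"wz":0.14,"grip":-1},{"dx":0,"dy":0,"dz":0,"wx":0,"wy":0,"wz":0.14,"grip":-1},{"dx":0,"dy":0,"dz":0,"wx":0,"wy":0,"wz":0,"grip":-1},{"dx":0,"dy":0,"dz":0,"wx":0,"wy":0,"wz":0,"grip":-1}]'
python3 cap.py
```

```text
time_s: 21.15
ee_pos: [576.0, 152.2, 110.4]
ee_rot: [-180.0, 0.0, 158.0]
force: [0.0, 0.2, -0.1]
gripper_width: 91.2
time_s: 22.05
ee_pos: [576.0, 152.6, 110.5]
ee_rot: [180.0, -0.0, -146.4]
force: [0.1, -0.2, 0.2]
gripper_width: 91.4
[ 222  169   59   63 2849] [250.91786592 200.72165672] [573.87619246 151.2168891   88.        ] [576.02521945 152.60770838 110.4538324 ] [ 1.79997602e+02 -5.17408700e-03 -1.46364244e+02] -109.90349784894873 91.36383470374855
top [216 147  11  15 136] [574.59260513  62.2419264   88.        ] [580.69393698  64.71860327  50.        ]
top [189 151   4  10  21] [574.61462355 131.39588942  88.        ] [580.71686185 136.71949204  50.        ]
```

Solving the two wrist views for their common bias gives a cap centre of (575.9,152.6), which is exactly where the tool is. Lowering and gripping at 60 N.

```bash
python3 -m jog '[{"dx":0,"dy":0,"dz":-0.025,"wx":0,"wy":0,"wz":0,"grip":-1},{"dx":0,"dy":0,"dz":-0.025,"wx":0,"wy":0,"wz":0,"grip":-1},{"dx":0,"dy":0,"dz":-0.015,"wx":0,"wy":0,"wz":0,"grip":-1},{"dx":0,"dy":0,"dz":-0.004,"wx":0,"wy":0,"wz":0,"grip":-1},{"dx":0,"dy":0,"dz":0,"wx":0,"wy":0,"wz":0,"grip":-1}]'
python3 -m jog '[{"dx":0,"dy":0,"dz":0,"wx":0,"wy":0,"wz":0,"grip":1},{"dx":0,"dy":0,"dz":0,"wx":0,"wy":0,"wz":0,"grip":1},{"dx":0,"dy":0,"dz":0,"wx":0,"wy":0,"wz":0,"grip":1},{"dx":0,"dy":0,"dz":0,"wx":0,"wy":0,"wz":0,"grip":1},{"dx":0,"dy":0,"dz":0,"wx":0,"wy":0,"wz":0,"grip":1},{"dx":0,"dy":0,"dz":0,"wx":0,"wy":0,"wz":0,"grip":1},{"dx":0,"dy":0,"dz":0,"wx":0,"wy":0,"wz":0,"grip":1},{"dx":0,"dy":0,"dz":0,"wx":0,"wy":0,"wz":0,"grip":1}]' 60
echo 'from h import *
s=env.state();print("T",s["torque"].round(3),"F",s["force"].round(1),"yaw",round(s["ee_rot"][2],1),"e6",s["effort"][5].round(3),s["qpos"][5].round(1))' > t.py; python3 t.py
```

```text
time_s: 22.65
ee_pos: [575.8, 153.1, 41.1]
ee_rot: [180.0, -0.1, -146.2]
force: [-0.9, 0.3, 0.1]
gripper_width: 91.2
time_s: 23.45
ee_pos: [576.9, 152.1, 41.8]
ee_rot: [-179.9, 0.0, -146.1]
force: [2.6, -5.2, 0.4]
gripper_width: 40.8
T [-0.716 -0.346  0.046] F [ 2.6 -5.2  0.4] yaw -146.1 e6 0.071 -110.1
```

```bash
python3 -m jog '[{"dx":0.0007,"dy":-0.0008,"dz":0,"wx":0,"wy":0,"wz":-0.08,"grip":1},{"dx":0,"dy":0,"dz":0,"wx":0,"wy":0,"wz":-0.08,"grip":1},{"dx":0,"dy":0,"dz":0,"wx":0,"wy":0,"wz":-0.08,"grip":1},{"dx":0,"dy":0,"dz":0,"wx":0,"wy":0,"wz":-0.08,"grip":1},{"dx":0,"dy":0,"dz":0,"wx":0,"wy":0,"wz":-0.08,"grip":1}]'; python3 t.py
python3 -m jog '[{"dx":0,"dy":0,"dz":0,"wx":0,"wy":0,"wz":-0.08,"grip":1}]' >/dev/null; python3 t.py
python3 -m jog '[{"dx":0,"dy":0,"dz":0,"wx":0,"wy":0,"wz":-0.08,"grip":1}]' >/dev/null; python3 t.py
python3 -m jog '[{"dx":0,"dy":0,"dz":0,"wx":0,"wy":0,"wz":-0.08,"grip":1}]' >/dev/null; python3 t.py
python3 -m jog '[{"dx":0,"dy":0,"dz":0,"wx":0,"wy":0,"wz":-0.08,"grip":1}]' >/dev/null; python3 t.py
python3 -m jog '[{"dx":0,"dy":0,"dz":0,"wx":0,"wy":0,"wz":-0.08,"grip":1}]' ; python3 t.py
```

```text
time_s: 23.95
ee_pos: [577.1, 151.8, 41.7]
ee_rot: [-179.9, 0.0, -169.2]
force: [0.7, -3.4, 0.6]
gripper_width: 41.1
T [-0.525 -0.161  0.046] F [ 0.7 -3.4  0.6] yaw -169.2 e6 -0.563 -87.1
T [-0.542 -0.19   0.07 ] F [ 1.4 -3.8  0.6] yaw -173.8 e6 -0.563 -82.5
T [-0.563 -0.146  0.118] F [ 1.2 -4.   1.3] yaw -178.4 e6 -0.563 -77.9
T [-0.614 -0.16   0.062] F [ 0.7 -3.8  1. ] yaw 177.0 e6 -0.563 -73.3
T [-0.697 -0.172  0.072] F [ 1.3 -4.8  2.1] yaw 172.4 e6 -0.563 -68.7
time_s: 24.45
ee_pos: [577.1, 151.5, 41.7]
ee_rot: [-179.9, 0.1, 167.9]
force: [0.7, -4.6, 1.8]
gripper_width: 40.8
T [-0.722 -0.248  0.116] F [ 0.7 -4.6  1.8] yaw 167.9 e6 -0.563 -64.1
```

```bash
python3 -m jog '[{"dx":0,"dy":-0.0005,"dz":0,"wx":0,"wy":0,"wz":-0.08,"grip":1}]' >/dev/null; python3 t.py
python3 -m jog '[{"dx":0,"dy":0,"dz":0,"wx":0,"wy":0,"wz":-0.08,"grip":1}]' >/dev/null; python3 t.py
python3 -m jog '[{"dx":0,"dy":0,"dz":0,"wx":0,"wy":0,"wz":-0.08,"grip":1}]' >/dev/null; python3 t.py
python3 -m jog '[{"dx":0,"dy":0,"dz":0,"wx":0,"wy":0,"wz":-0.08,"grip":1}]' >/dev/null; python3 t.py
python3 -m jog '[{"dx":0,"dy":0,"dz":0,"wx":0,"wy":0,"wz":-0.08,"grip":1}]' >/dev/null; python3 t.py
```

```text
T [-0.293 -0.229  0.083] F [ 0.8 -2.6  0.7] yaw 163.3 e6 -0.555 -59.6
T [-0.546 -0.216  0.059] F [ 0.6 -3.9 -0.1] yaw 158.7 e6 -0.567 -55.0
T [-0.55  -0.21   0.003] F [ 0.7 -4.6  1.4] yaw 154.1 e6 -0.564 -50.4
T [-0.587 -0.232  0.133] F [ 0.6 -4.4  1.2] yaw 149.5 e6 -0.564 -45.9
T [-0.655 -0.212  0.124] F [ 0.8 -4.3  1.8] yaw 144.9 e6 -0.564 -41.3
```

```bash
python3 -m jog '[{"dx":0,"dy":0,"dz":0,"wx":0,"wy":0,"wz":-0.08,"grip":1}]' >/dev/null; python3 t.py
python3 -m jog '[{"dx":0,"dy":0,"dz":0,"wx":0,"wy":0,"wz":-0.08,"grip":1}]' >/dev/null; python3 t.py
python3 -m jog '[{"dx":0,"dy":0,"dz":0,"wx":0,"wy":0,"wz":-0.08,"grip":1}]' >/dev/null; python3 t.py
python3 -m jog '[{"dx":0,"dy":0,"dz":0,"wx":0,"wy":0,"wz":-0.08,"grip":1}]' >/dev/null; python3 t.py
python3 -m jog '[{"dx":0,"dy":0,"dz":0,"wx":0,"wy":0,"wz":-0.08,"grip":1}]' >/dev/null; python3 t.py
```

```text
T [-0.739 -0.19   0.089] F [ 1.7 -3.4  1.9] yaw 140.4 e6 -0.564 -36.7
T [-0.695 -0.176  0.1  ] F [ 0.8 -4.2  1.4] yaw 135.8 e6 -0.564 -32.1
T [-0.707 -0.222  0.128] F [ 0.9 -4.6  1.2] yaw 131.2 e6 -0.564 -27.5
T [-0.815 -0.187  0.081] F [ 0.2 -4.9  2.3] yaw 126.6 e6 -0.564 -22.9
T [-0.851 -0.126  0.087] F [ 0.7 -5.2  1.5] yaw 122.0 e6 -0.565 -18.3
```

```bash
python3 -m jog '[{"dx":0,"dy":-0.0005,"dz":0,"wx":0,"wy":0,"wz":-0.08,"grip":1}]' >/dev/null; python3 t.py
python3 -m jog '[{"dx":0,"dy":0,"dz":0,"wx":0,"wy":0,"wz":-0.08,"grip":1}]' >/dev/null; python3 t.py
python3 -m jog '[{"dx":0,"dy":0,"dz":0,"wx":0,"wy":0,"wz":-0.08,"grip":1}]' >/dev/null; python3 t.py
python3 -m jog '[{"dx":0,"dy":0,"dz":0,"wx":0,"wy":0,"wz":-0.08,"grip":1}]' >/dev/null; python3 t.py
python3 -m jog '[{"dx":0,"dy":0,"dz":0,"wx":0,"wy":0,"wz":-0.08,"grip":1}]' >/dev/null; python3 t.py
```

```text
T [-0.486 -0.097  0.126] F [-0.4 -2.   1.4] yaw 117.4 e6 -0.556 -13.8
T [-0.55  -0.024  0.053] F [-0.4 -3.   2.4] yaw 112.8 e6 -0.568 -9.2
T [-0.689 -0.08   0.061] F [ 0.  -3.3  1.7] yaw 108.3 e6 -0.565 -4.6
T [-0.695 -0.039  0.101] F [ 0.  -3.4  1.9] yaw 103.7 e6 -0.565 -0.1
T [-0.707 -0.036  0.083] F [-0.6 -2.6  2. ] yaw 99.1 e6 -0.566 4.5
```

```bash
python3 -m jog '[{"dx":0,"dy":0,"dz":0,"wx":0,"wy":0,"wz":-0.08,"grip":1}]' >/dev/null; python3 t.py
python3 -m jog '[{"dx":0,"dy":0,"dz":0,"wx":0,"wy":0,"wz":-0.08,"grip":1}]' >/dev/null; python3 t.py
python3 -m jog '[{"dx":0,"dy":0,"dz":0,"wx":0,"wy":0,"wz":-0.08,"grip":1}]' >/dev/null; python3 t.py
python3 -m jog '[{"dx":0,"dy":0,"dz":0,"wx":0,"wy":0,"wz":-0.08,"grip":1}]' >/dev/null; python3 t.py
python3 cap.py
```

```text
T [-0.609  0.151  0.751] F [-1.1 -2.7  2.5] yaw 94.6 e6 0.039 9.1
T [-0.633  0.15   0.636] F [-0.9 -3.1  3.2] yaw 90.1 e6 0.038 13.6
T [-0.818 -0.078  0.154] F [ 1.3 -6.1  2.2] yaw 85.4 e6 -0.475 18.2
T [-0.867 -0.027  0.072] F [-1.5 -3.8  2.1] yaw 80.8 e6 -0.591 22.9
[ 211  195   83   64 4245] [252.38421673 230.49163722] [577.50930636 161.7155752   88.        ] [576.25032115 150.64617536  41.67335672] [-1.79975118e+02  9.01160526e-02  8.07781640e+01] 22.862975841237112 40.94994762642553
top [216 147  11  15 132] [574.9522203   62.49333653  88.        ] [581.06835676  64.98036344  50.        ]
```

Torque jumped to 0.75 N·m and then fell to 0.07, so one click. I'll carry on to the second to confirm it, in small steps.

```bash
python3 -m jog '[{"dx":0,"dy":0,"dz":0,"wx":0,"wy":0,"wz":-0.07,"grip":1}]' >/dev/null; python3 t.py
python3 -m jog '[{"dx":0,"dy":0,"dz":0,"wx":0,"wy":0,"wz":-0.07,"grip":1}]' >/dev/null; python3 t.py
python3 -m jog '[{"dx":0,"dy":0,"dz":0,"wx":0,"wy":0,"wz":-0.07,"grip":1}]' >/dev/null; python3 t.py
python3 -m jog '[{"dx":0,"dy":0,"dz":0,"wx":0,"wy":0,"wz":-0.07,"grip":1}]' >/dev/null; python3 t.py
```

```text
T [-1.136  0.226 -0.051] F [-0.9 -5.8  3.3] yaw 76.9 e6 -0.89 26.7
T [-0.839  0.231  0.094] F [-1.1 -4.4  4. ] yaw 72.9 e6 -0.51 30.8
T [-0.745  0.349  0.645] F [-0.9 -3.   4.7] yaw 68.9 e6 0.054 34.7
T [-0.735  0.403  0.724] F [-2.7 -3.   3.7] yaw 65.0 e6 0.246 38.6
```

```bash
python3 -m jog '[{"dx":0,"dy":0,"dz":0,"wx":0,"wy":0,"wz":-0.07,"grip":1}]' >/dev/null; python3 t.py
python3 -m jog '[{"dx":0,"dy":0,"dz":0,"wx":0,"wy":0,"wz":-0.05,"grip":1}]' >/dev/null; python3 t.py
```

```text
T [-0.686  0.44   0.747] F [-2.  -2.5  3.5] yaw 61.0 e6 0.139 42.7
T [-1.029  0.308  0.056] F [-1.3 -4.2  4.1] yaw 58.1 e6 -0.351 45.6
```

Second click. Releasing and rising straight up.

```bash
python3 -m jog '[{"dx":0,"dy":0,"dz":0,"wx":0,"wy":0,"wz":0,"grip":-1},{"dx":0,"dy":0,"dz":0,"wx":0,"wy":0,"wz":0,"grip":-1},{"dx":0,"dy":0,"dz":0,"wx":0,"wy":0,"wz":0,"grip":-1},{"dx":0,"dy":0,"dz":0,"wx":0,"wy":0,"wz":0,"grip":-1},{"dx":0,"dy":0,"dz":0,"wx":0,"wy":0,"wz":0,"grip":-1},{"dx":0,"dy":0,"dz":0,"wx":0,"wy":0,"wz":0,"grip":-1}]'
python3 -m jog '[{"dx":0,"dy":0,"dz":0.02,"wx":0,"wy":0,"wz":0,"grip":-1},{"dx":0,"dy":0,"dz":0.03,"wx":0,"wy":0,"wz":0,"grip":-1},{"dx":0,"dy":0,"dz":0.03,"wx":0,"wy":0,"wz":0,"grip":-1},{"dx":0,"dy":0,"dz":0.03,"wx":0,"wy":0,"wz":0,"grip":-1},{"dx":0,"dy":-0.04,"dz":0.03,"wx":0,"wy":0,"wz":0,"grip":-1},{"dx":0,"dy":-0.045,"dz":0,"wx":0,"wy":0,"wz":0,"grip":-1},{"dx":0,"dy":-0.045,"dz":0,"wx":0,"wy":0,"wz":0,"grip":-1},{"dx":0,"dy":-0.04,"dz":0,"wx":0,"wy":0,"wz":0,"grip":-1},{"dx":0,"dy":0,"dz":0,"wx":0,"wy":0,"wz":0,"grip":-1},{"dx":0,"dy":0,"dz":0,"wx":0,"wy":0,"wz":0,"grip":-1}]'
python3 -c "
from h import *
a=env.grab_frame('top');b=env.grab_frame('side')
cv2.imwrite('pics/f.png',np.hstack([cv2.resize(a,(400,300)),cv2.resize(b[40:240,120:390],(400,300))])[...,::-1])"
```

```text
time_s: 27.65
ee_pos: [576.7, 151.5, 41.4]
ee_rot: [-180.0, -0.0, 58.0]
force: [-0.1, -0.3, -0.0]
gripper_width: 86.0
time_s: 28.65
ee_pos: [576.6, -19.1, 181.4]
ee_rot: [-180.0, -0.0, 57.9]
force: [0.1, -0.5, -0.6]
gripper_width: 91.0
```

View pics/f.png

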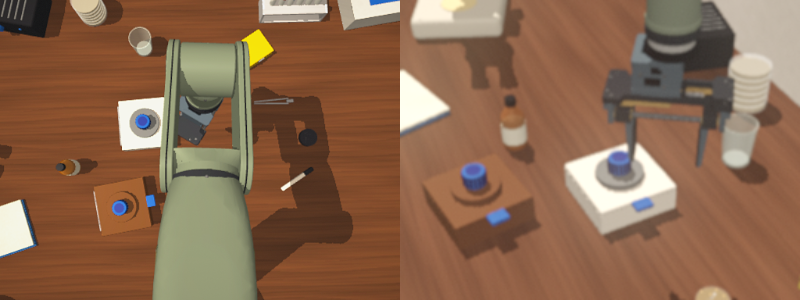

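The picture shows the white box shut, with its cap at (143,121) and tab in place. The robot is clear of it, and the bystanders in view look undisturbed.

```bash
python3 -c "
from h import *
print(env.job_done())"
```

```text
the job is handed in; nothing more can be done
None
```

The job is handed in at about 29 s of the 72 s allowed. The red dish is in the nest, the lid is shut and the cap is tightened by two clicks.

- **Dish:** It was set on the carrier floor with a light touch (about 6 N). The picture after release showed it between all four blue pegs.
- **Lid:** I pushed it shut by the tab at a few newtons, up to 16.5 N briefly at the end stop. The lid's free edge matched the shut position, and the last picture shows the box shut.
- **Cap:** Torque stayed near 0.1 N·m for about 2 rad. It then jumped to about 0.75 and fell, and rose and fell a second time. I stopped there, released and lifted clear.

**Checks that disagreed:**
- The real fingertips ended about 27 mm short of the reported tool point. My first grasp closed in the air just above the dish, without moving it, and the second held.
- While I was closing the lid, the force read near zero over the last few millimetres before the firm stop.
- The top and wrist cameras differed by 2–4 mm, which I corrected for.

The green and amber dishes were mostly hidden by the arm in the last picture. The arm passed well above them, and I saw no contact.

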